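Uncover the open handset and hold its cover plate over the screw inserts

ROBOT

A 6-joint arm with a two-finger parallel gripper is mounted at the origin on the work surface. World frame = base frame: x ahead of the robot, y to its left, z up, the work surface at z = 0. Lengths are in m, angles in rad, forces in N, time in s.
With the tool pointing down it reaches from about 0.25 to 0.725 m from the base axis. Payload 4 kg.
Tool frame: the origin (TCP) lies on the front face of the gripper's body, between the roots of the fingers; the fingertips stand 73 mm ahead of it and the grasp point (between the pads) lies bot.tcp_to_grasp ahead of it (bot.tcp_to_grasp is the distance from the TCP to the grasp point, in m); z points along the fingers, y is the line along which they close (so a half turn about z gives the same grasp; the last joint's range is limited). The gripper opens to 85 mm and grips with 20 to 120 N. Pads are 22 mm wide; open, the fingers measure 114 mm over their backs; the gripper's body (76 mm by 85 mm) begins 54 mm behind the grasp point. The pads swing forward as they close: fully open they stand 13 mm farther back than shut.
Start: joints at [-1.325, 0.241, 0.005, 1.335, 0, 1.571], TCP at [0.122, -0.485, 0.304] pointing down, gripper open.
Joint ranges: [-2.72, 2.72], [-1.05, 1.87], [-1.09, 1.28], [-1.99, 2.15], [-1.42, 1.44], [-3.14, 3.14]. Speed limits (rad/s): [2.79, 2.79, 3.14, 3.14, 3.14, 3.14].

INTERFACE

Orientations are given as a unit quaternion [x, y, z, w].
In Python, from workcell import bot gives the robot as it stands.
- The arm moves only by the shell command python3 -m jog 'ROWS' [OPENING]. ROWS is JSON, one flat list of numbers, 6 for each row, row after row: the shift along the world's x, y, z scaled (see below), then the turn, a rotation vector about the world's x, y, z scaled (see below). In form: [tx, ty, tz, wx, wy, wz, tx, ty, tz, wx, wy, wz, ...]. A call has 1 to 10 rows; each row is the pose to reach, as a shift and turn from the pose commanded when the call began; what a row does not reach only later rows make up. The controller multiplies each number of a shift by 800 mm and each number of a turn by 2 rad. A row lasts 1/12 s, in which the tool goes at most 41.7 mm and 7.16 degrees, less where a joint would pass 70% of its speed; a pose out of reach is approached as far as the arm can. A call with a number of a shift or a turn outside -1 to 1 is refused whole. A call with a gripper value outside its range is refused whole. OPENING is the opening, from -1 (shut) to 1 (fully open), set as the call begins (- or left out, the last holds). The fingers move at their own pace and stop on an object; the grip force is fixed at half the most. Time passes only in rows, so rows that repeat a pose let the fingers close. It gives the time, the measured TCP pose, the force, the opening and the grip force at its end, in the units of the state.
- bot.get_obs(): the state, without advancing time (a new reading comes with each control period).
- bot.camera(name): name is "side" or "top" or "wrist"; returns (picture, depth): 384x512x3 uint8, red, green, blue; 384x512 float32, m along the optical axis (not along the pixel's ray), 0 where there is no reading.
- bot.calibration(name): a dict with "intrinsics" (3x3 intrinsics, pixels), "pose" (4x4, takes a point from camera to world coordinates). Camera axes: x right, y up, looking along -z (the intrinsics and any distortion apply to the point x, -y, -z); pixel columns grow to the right and rows downward; lengths in m; the calibration is good to about 2 mm. A picture is of the moment at which its call begins: read the wrist's pose just before it. calibration takes no time and is no camera call; for the wrist camera it gives the pose at the moment of the call.
- bot.job_done(): hands the job in; it is judged then, once.
Trained networks look in the newest picture that a camera, given by its name, has taken for a name from the list of things; names that differ only in an ending like _2 or _b are one class to them, and where a whole thing is asked for, a point or a joint stands for the part that bears it (a point fixed in the world has none). Each returns a list of dicts, best first, with "confidence" (0 to 1); they miss things now and then, are a little off and sometimes report something else, mostly with a low value. They report only what shows in the picture. A call takes as long as a camera call. They do not tell look-alikes from the thing itself.
- bot.find_in(label, camera): "at" ([x, y, z] in m, in the coordinates of the camera as it stood for that picture, good to about 4 mm: the middle of the surface that is visible of it).
- bot.tip_of(label, camera): "at" ([x, y, z] in m, in the coordinates of the camera as it stood for that picture, good to about 4 mm: a listed point, or the origin of a listed thing).
The state is a dict: "clock": time; "joint_pos": joint angles; "joint_vel": joint speeds; "tau": joint torques, N m; "eef_pos": TCP position; "tool_rot": TCP orientation; "ft_force": force on the tool from outside, world axes, zero at the start; "ft_torque": the same for the moment, N m; "grip_width": finger opening in m; "grasp_force": force on a finger pad.
Only numpy, scipy, OpenCV 4.12 (cv2) and the standard library are available. Lean on these libraries where they do the work, as an engineer would, in place of code of your own. Each camera call takes 0.05 s, during which the arm holds its last target. There are 200 camera calls.

TASK

Lift the clear dust hood off the open handset in the white nest and stand it, open side down, in the middle of the empty cardboard sheet. Then pick up the pink cover plate from the other sheet and hold it level, about 15 mm above the brass screw inserts, turned so that each of its four holes is straight above its own insert (wide head over wide head), without letting it touch the handset or the nest. Finish while still holding it there, motionless; leave the finished handset, the screwdriver and the screw tray alone.

Things in the scene. Friction and masses are not known exactly. Their poses are not given: they have to be found in the camera images.
- nest: Fixed white assembly nest on the bench: a block 220 (x) x 120 (y) x 40 mm high, carrying an open pink handset (170 x 68 mm, dark circuit board) that rises 20 mm above it. Origin: centre of the block's underside; x runs along the handset from narrow tail (dark slot) to wide head, z up. Four white posts with brass threaded inserts, tops 60 mm above the bench, at (x, y) a (+44, +24), b (+44, -24), c (-44, -18), d (-44, +18) mm
- sheet_free: Fixed empty brown cardboard sheet, 260 (x) x 220 (y) x 4 mm thick, on the bench; origin at the centre of its underside. The hood goes here. It and the other sheet may change sides.
- sheet_cover: Fixed brown cardboard sheet, 260 x 220 x 4 mm, on which the cover plate lies; origin at the centre of its underside.
- hood_grip (a point): Centre of the blue grip bar on the clear dust hood. The bar is 50 mm along the hood's x, 16 mm wide along its y, 26 mm high (13 mm above and below this point); its foot is on the hood's top. The hood stands loose on the nest's block over the handset, in line with the nest; its rim must rise 25 mm to clear the handset. x along the hood, z up.
- hood_rim (a point): Centre of the open underside of the dust hood, level with its rim, 50 mm straight below hood_grip. The hood is a clear open-bottomed box, 190 (x) x 92 (y) x 37 mm high without the bar, walls 3 mm, about 160 g.
- cover_grip (a point): Centre of the raised dark-pink block amid the pink cover plate, the place to grip: 50 mm along the plate's x, 34 mm wide along its y, 21 mm high. 10.5 mm above the plate's upper face, 15.5 mm above its underside. Plate 170 x 68 x 5 mm, about 140 g, loose, flat on its sheet, heading within 60 degrees of ahead. x from narrow tail (dark slot) to wide head, z up. Holes at (x, y) a (+44, +24), b (+44, -24), c (-44, -18), d (-44, +18) mm
- finished: Bystander: finished pink handset, 170 x 68 x 40 mm, lying beyond the nest; origin at the centre of its underside.
- driver: Bystander: screwdriver with a yellow handle, 190 mm long, lying beyond the nest; origin half-way along.
- screws: Bystander: blue open tray for screws, 90 x 70 x 28 mm; origin at the centre of its underside.
- hole_a (a point): Centre of the cover plate's hole a (head end, left (+y)) at the plate's underside, 15.5 mm below cover_grip; 8 mm across.
- insert_a (a point): Centre of the top of the nest's brass insert a (head end, left (+y)), 60 mm above the bench; hole_a belongs over it.
- hole_b (a point): Centre of the cover plate's hole b (head end, right (-y)) at the plate's underside, 15.5 mm below cover_grip; 8 mm across.
- insert_b (a point): Centre of the top of the nest's brass insert b (head end, right (-y)), 60 mm above the bench; hole_b belongs over it.
- hole_c (a point): Centre of the cover plate's hole c (tail end, right (-y)) at the plate's underside, 15.5 mm below cover_grip; 8 mm across.
- insert_c (a point): Centre of the top of the nest's brass insert c (tail end, right (-y)), 60 mm above the bench; hole_c belongs over it.
- hole_d (a point): Centre of the cover plate's hole d (tail end, left (+y)) at the plate's underside, 15.5 mm below cover_grip; 8 mm across.
- insert_d (a point): Centre of the top of the nest's brass insert d (tail end, left (+y)), 60 mm above the bench; hole_d belongs over it.
Mind the look-alikes: they are no part of the job. Leave any orange or turquoise look-alike of the part that bears hood_grip alone. What is shaped like the part that bears cover_grip but green is not meant.

How it is judged:
On the way, in this order (a step that is already met when the one before it is completed fails the run):
1. the hood stands, open side down and let go, in the middle of the empty sheet (x of hood_rim in the frame of sheet_free between -0.05 and 0.05 m and y of hood_rim in the frame of sheet_free between -0.05 and 0.05 m and height (world z) of hood_rim below 0.009 m and angle between hood_rim's own z axis and vertical below 0.06 rad and contact force between the fingers and hood below 0.05 N and contact force between hood and sheet_free above 0.3 N and linear speed of hood below 0.01 m/s), for 0.3 s.
2. the cover plate is held hovering, holes over inserts (horizontal distance between hole_a and insert_a below 0.004 m and horizontal distance between hole_b and insert_b below 0.004 m and horizontal distance between hole_c and insert_c below 0.004 m and horizontal distance between hole_d and insert_d below 0.004 m and height (world z) of hole_a between 0.066 and 0.085 m and height (world z) of hole_b between 0.066 and 0.085 m and height (world z) of hole_c between 0.066 and 0.085 m and height (world z) of hole_d between 0.066 and 0.085 m and angle between cover_grip's own z axis and vertical below 0.08 rad and contact force between the fingers and cover above 1 N and contact force between cover and nest below 0.05 N and contact force between cover and hood below 0.05 N and contact force between cover and finished below 0.05 N and contact force between cover and driver below 0.05 N and contact force between cover and screws below 0.05 N and linear speed of cover below 0.015 m/s), for 0.3 s.
At the end, for the whole second after the job is handed in: Hood released and level on the empty sheet, its centre within 50 mm of the sheet's middle along each sheet axis. Cover in the fingers, still, level within 0.08 rad, touching nothing else, each hole within 4 mm horizontally of its insert, underside 6 to 25 mm above the insert tops (all of step 1 and all of step 2); the arm keeps its last pose, push and grip.
It fails at once if the cover plate hits the nest or the handset (contact force between cover and nest above 1 N).
It fails at once if a bystander (finished) is disturbed (distance of finished from where it was at the start of the episode above 0.02 m).
It fails at once if a bystander (driver) is disturbed (distance of driver from where it was at the start of the episode above 0.02 m).
It fails at once if a bystander (screws) is disturbed (distance of screws from where it was at the start of the episode above 0.02 m).
It also fails if it takes over 58 s, if anything falls off the work surface, if the arm or the gripper's body presses on something with over 40 N, if the wrist force passes 120 N, or if a joint passes its speed limit or range.

## Working session

There is one attempt and no reset: what is moved stays moved. The work goes in short steps, Python scripts to look and compute and a shell command to move; the robot and the scene stay as the last step left them, time stands still between calls to the robot, and variables do not carry over. Pictures are saved under pics/ and viewed, at most 10 in all, crops included, and the job is handed in when it is done.

```bash
mkdir -p pics; cat > h.py <<'E'
import numpy as np, cv2
from workcell import bot
def world(cam,at):
    T=np.array(bot.calibration(cam)["pose"]); return (T@np.append(at,1))[:3]
def pix(cam,p):
    c=bot.calibration(cam); q=np.linalg.inv(np.array(c["pose"]))@np.append(p,1)
    k=np.array(c["intrinsics"])@np.array([q[0],-q[1],-q[2]]); return (k[:2]/k[2]).round(0)
def cloud(cam,depth):
    c=bot.calibration(cam);K=np.array(c["intrinsics"]);v,u=np.mgrid[:384,:512]
    p=np.stack([(u-K[0,2])/K[0,0]*depth,-(v-K[1,2])/K[1,1]*depth,-depth,np.ones_like(depth)],-1)
    return (p@np.array(c["pose"]).T)[...,:3]
def snap(cam,name):
    p,d=bot.camera(cam); cv2.imwrite(f"pics/{name}.png",cv2.cvtColor(p,cv2.COLOR_RGB2BGR)); return p,d
def rep(cam,labels,n=2):
    for l in labels:
        for r in bot.tip_of(l,cam)[:n]:
            w=world(cam,r["at"]); print(l,round(r["confidence"],2),w.round(3),pix(cam,w))
E
python3 - <<'E'
from h import *
p,d=snap("top","top0")
rep("top",["nest","sheet_free","sheet_cover","hood_grip","cover_grip","hole_a","hole_b","hole_c","hole_d","insert_a","insert_c","finished","driver","screws"],3)
o=bot.get_obs();print(o["clock"],o["eef_pos"],o["tool_rot"],bot.tcp_to_grasp)
snap("side","side0")
E
```

```text
nest 0.49 [ 0.743 -0.239 -0.003] [322. 108.]
sheet_free 0.82 [ 0.492  0.302 -0.002] [138. 189.]
sheet_cover 0.6 [ 0.481 -0.292 -0.001] [341. 195.]
hood_grip 0.8 [0.213 0.285 0.051] [135. 288.]
hood_grip 0.71 [ 0.469 -0.018  0.091] [245. 195.]
hood_grip 0.68 [ 0.183 -0.288  0.052] [344. 302.]
cover_grip 0.85 [ 0.736 -0.407  0.019] [380. 108.]
cover_grip 0.72 [ 0.471 -0.278  0.024] [337. 198.]
hole_a 0.96 [ 0.767 -0.376  0.002] [368.  99.]
hole_a 0.91 [ 0.431 -0.266  0.006] [332. 212.]
hole_a 0.87 [ 0.429 -0.298  0.003] [344. 213.]
hole_b 0.96 [ 0.767 -0.376  0.002] [368.  99.]
hole_b 0.91 [ 0.431 -0.266  0.006] [332. 212.]
hole_b 0.87 [ 0.429 -0.298  0.003] [344. 213.]
hole_c 0.96 [ 0.767 -0.376  0.002] [368.  99.]
hole_c 0.91 [ 0.431 -0.266  0.006] [332. 212.]
hole_c 0.87 [ 0.429 -0.298  0.003] [344. 213.]
hole_d 0.96 [ 0.767 -0.376  0.002] [368.  99.]
hole_d 0.91 [ 0.431 -0.266  0.006] [332. 212.]
hole_d 0.87 [ 0.429 -0.298  0.003] [344. 213.]
insert_a 0.95 [ 0.427 -0.022  0.061] [247. 211.]
insert_a 0.78 [ 0.526 -0.03   0.055] [251. 176.]
insert_a 0.77 [0.513 0.017 0.063] [233. 180.]
insert_c 0.95 [ 0.427 -0.022  0.061] [247. 211.]
insert_c 0.78 [ 0.526 -0.03   0.055] [251. 176.]
insert_c 0.77 [0.513 0.017 0.063] [233. 180.]
finished 0.89 [ 0.746  0.028 -0.001] [232. 106.]
finished 0.37 [ 0.745 -0.238 -0.003] [321. 107.]
finished 0.21 [ 0.51  -0.25   0.002] [327. 185.]
driver 0.73 [ 0.746 -0.238  0.002] [322. 106.]
driver 0.21 [ 0.471 -0.277  0.023] [337. 198.]
screws 0.93 [ 0.736  0.243 -0.   ] [161. 109.]
screws 0.58 [ 0.433 -0.298  0.006] [344. 211.]
screws 0.53 [0.507 0.017 0.059] [234. 182.]
0.75 [ 0.12165364 -0.48496259  0.30392262] [9.92456877e-01 1.22594239e-01 2.23749372e-06 7.59408672e-06] 0.0539
```

View pics/top0.png

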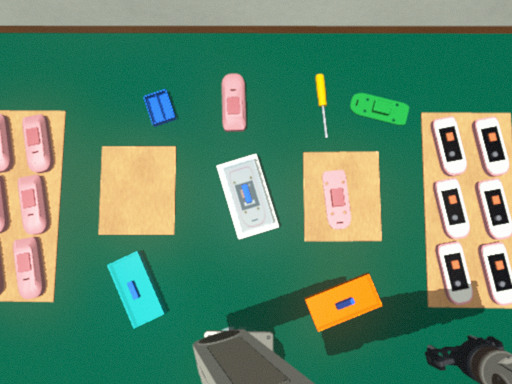

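The top view shows the nest with hood (clear, blue bar at 247,195), the empty sheet at left (138,190), the pink cover on the right sheet (337,198), and turquoise, orange and green look-alikes at (136,289), (344,302) and (380,108).

```bash
python3 - <<'E'
from h import *
p,d=bot.camera("top"); W=cloud("top",d); hsv=cv2.cvtColor(p,cv2.COLOR_RGB2HSV)
a=cv2.cvtColor(p,cv2.COLOR_RGB2BGR)
im=np.hstack([cv2.resize(a[145:245,205:285],(400,500),interpolation=3),cv2.resize(a[150:250,297:377],(400,500),interpolation=3)])
cv2.imwrite("pics/crop.png",im)
def rect(mask,nm):
    q=W[mask][:,:2].astype(np.float32); r=cv2.minAreaRect(q); print(nm,len(q),r,"z",np.median(W[mask][:,2]), "mean",q.mean(0))
v,u=np.mgrid[:384,:512]; X,Y,Z=W[...,0],W[...,1],W[...,2]
near=lambda x,y,r:(np.hypot(X-x,Y-y)<r)&(d>0)
rect(near(.469,-.018,.15)&(Z>.03),"nest")
H,S,V=hsv[...,0],hsv[...,1],hsv[...,2]
rect(near(.469,-.018,.1)&(H>100)&(H<125)&(S>130),"bar")
pink=((H>165)|(H<5))&(S>50)
rect(near(.473,-.279,.12)&pink,"cover")
m=near(.473,-.279,.12)&pink&(Z>.015)
rect(m,"block")
rect(near(.492,.302,.2)&(H>8)&(H<22)&(S>60)&(V>100)&(Z<.01),"sheet")
E
```

```text
nest 3270 ((0.4716070890426636, -0.02145782858133316), (0.22002966701984406, 0.11997026205062866), 17.479190826416016) z 0.07585490385102556 mean [ 0.46714213 -0.02267204]
bar 106 ((0.4740326404571533, -0.019724523648619652), (0.053552184253931046, 0.016051944345235825), 17.745532989501953) z 0.10231281226188438 mean [ 0.47302383 -0.02042694]
cover 364 ((0.4676445424556732, -0.27758097648620605), (0.16660547256469727, 0.06627018004655838), 6.481719017028809) z 0.027284325017784328 mean [ 0.467135   -0.27645463]
block 228 ((0.45097580552101135, -0.2779621183872223), (0.09319659322500229, 0.03632066398859024), 2.0285980701446533) z 0.029385441496233455 mean [ 0.47034308 -0.27659887]
sheet 6619 ((0.4925813674926758, 0.30367961525917053), (0.2616303861141205, 0.22485442459583282), 0.6688341498374939) z 0.003795721143069253 mean [0.49015656 0.30232626]
```

View pics/crop.png

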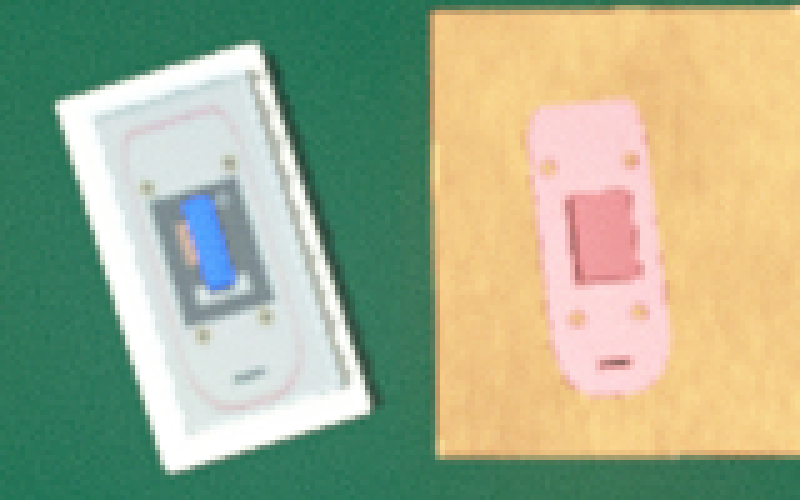

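Both heads point ahead: nest yaw ≈ 17.5°, cover yaw ≈ 6.5°, tail slots at the bottom (crop pixels 250,377 and 614,363). Next I go above the hood.

```bash
python3 -m jog '[0.44,0.581,-0.04,0,0,0.03, 0.44,0.581,-0.04,0,0,0.03, 0.44,0.581,-0.04,0,0,0.03, 0.44,0.581,-0.04,0,0,0.03, 0.44,0.581,-0.04,0,0,0.03, 0.44,0.581,-0.04,0,0,0.03, 0.44,0.581,-0.04,0,0,0.03, 0.44,0.581,-0.04,0,0,0.03, 0.44,0.581,-0.04,0,0,0.03, 0.44,0.581,-0.04,0,0,0.03]' 1; python3 -c "
from h import *
o=bot.get_obs();print(o['joint_pos'],o['eef_pos'],o['tool_rot'],o['clock'])"
```

```text
clock: 1.68
eef_pos: [0.3737, -0.1515, 0.2814]
tool_rot: [0.988, 0.152, 0.0, 0.0]
ft_force: [1.6, -0.8, -0.1]
grip_width: 0.0853
grasp_force: 0.0
[-3.85042882e-01  6.07832048e-02 -2.69648012e-01  1.23912914e+00
 -1.30266348e-04  2.45083585e+00] [ 0.37366603 -0.15146881  0.28136638] [9.88339920e-01 1.52262327e-01 4.97347407e-04 3.72549982e-04] 1.6833
```

```bash
python3 -m jog '[0.125,0.164,-0.02,0,0,0, 0.125,0.164,-0.02,0,0,0, 0.125,0.164,-0.02,0,0,0, 0.125,0.164,-0.02,0,0,0, 0.125,0.164,-0.02,0,0,0, 0.125,0.164,-0.02,0,0,0, 0.125,0.164,-0.02,0,0,0, 0.125,0.164,-0.02,0,0,0]'; python3 - <<'E'
from h import *
p,d=snap("wrist","w1"); W=cloud("wrist",d); rep("wrist",["hood_grip","nest"])
hsv=cv2.cvtColor(p,cv2.COLOR_RGB2HSV);H,S=hsv[...,0],hsv[...,1]
m=(H>100)&(H<125)&(S>130)&(W[...,2]>.095)
print(m.sum(),cv2.minAreaRect(W[m][:,:2].astype(np.float32)),np.median(W[m][:,2]))
o=bot.get_obs();print(o['joint_pos'],o['eef_pos'],o['tool_rot'],o['clock'])
E
```

```text
clock: 2.35
eef_pos: [0.4721, -0.023, 0.2652]
tool_rot: [0.988, 0.152, -0.0, 0.0]
ft_force: [-0.2, 0.1, 0.9]
grip_width: 0.0852
grasp_force: 0.0
hood_grip 0.82 [ 0.475 -0.021  0.094] [261. 190.]
nest 0.19 [ 0.429 -0.265  0.002] [430. 256.]
961 ((0.49837106466293335, -0.01240585744380951), (0.09738060086965561, 0.014764822088181973), 16.65227508544922) 0.10287659707242389
[-4.93153321e-02  2.08177320e-01 -1.38898242e-01  1.22327432e+00
 -8.69862815e-05  2.78887186e+00] [ 0.47230881 -0.02333108  0.26543789] [9.88515168e-01 1.51121512e-01 2.10044490e-04 8.71877206e-05] 2.5
```

View pics/w1.png

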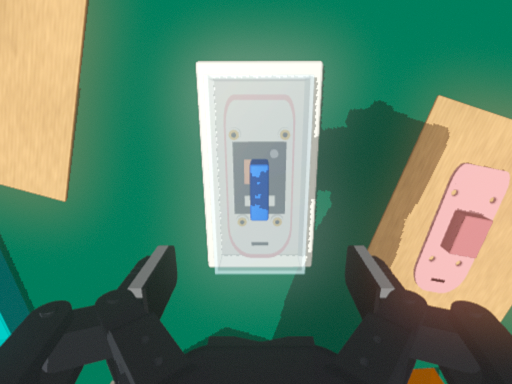

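The wrist view shows the bar at (260,190), centred between the fingers. Now descending.

```bash
python3 -m jog '[0.003,0.004,-0.04,0,0,0, 0.003,0.004,-0.08,0,0,0, 0.003,0.004,-0.11,0,0,0, 0.003,0.004,-0.13,0,0,0, 0.003,0.004,-0.137,0,0,0, 0.003,0.004,-0.137,0,0,0, 0.003,0.004,-0.137,0,0,0]'
```

```text
clock: 3.08
eef_pos: [0.4756, -0.0195, 0.1562]
tool_rot: [0.988, 0.152, 0.0, 0.0]
ft_force: [-0.1, 0.3, -0.2]
grip_width: 0.0855
grasp_force: 0.0
```

```bash
python3 -m jog '[0,0,0,0,0,0, 0,0,0,0,0,0, 0,0,0,0,0,0, 0,0,0,0,0,0, 0,0,0,0,0,0, 0,0,0,0,0,0, 0,0,0,0,0,0, 0,0,0,0,0,0]' -1
```

```text
clock: 3.75
eef_pos: [0.4756, -0.0189, 0.1561]
tool_rot: [0.988, 0.152, 0.001, 0.0]
ft_force: [-1.4, -0.4, 4.4]
grip_width: 0.0147
grasp_force: 60.6
```

```bash
python3 -m jog '[0,0,0.01,0,0,0, 0,0,0.03,0,0,0, 0,0,0.055,0,0,0, 0,0,0.08,0,0,0, 0,0,0.1,0,0,0, 0,0,0.1,0,0,0, 0,0,0.1,0,0,0]'
```

```text
clock: 4.33
eef_pos: [0.4755, -0.0189, 0.2358]
tool_rot: [0.988, 0.152, 0.001, 0.0]
ft_force: [-0.6, -0.6, -2.0]
grip_width: 0.0144
grasp_force: 59.8
```

```bash
python3 -m jog '[0.002,0.02,0,0,0,0.01, 0.004,0.05,0,0,0,0.03, 0.006,0.09,0,0,0,0.055, 0.008,0.13,0,0,0,0.08, 0.01,0.17,0,0,0,0.105, 0.012,0.21,0,0,0,0.13, 0.014,0.25,0,0,0,0.155, 0.016,0.29,0,0,0,0.18, 0.018,0.325,0,0,0,0.205, 0.02,0.35,0,0,0,0.23]'
python3 -m jog '[0,0.03,-0.01,0,0,0.015, 0,0.045,-0.02,0,0,0.015, 0,0.05,-0.05,0,0,0.015, 0,0.05,-0.07,0,0,0.015, 0,0.05,-0.09,0,0,0.015, 0,0.05,-0.11,0,0,0.015, 0,0.05,-0.12,0,0,0.015, 0,0.05,-0.12,0,0,0.015, 0,0.05,-0.12,0,0,0.015]'
```

```text
clock: 5.17
eef_pos: [0.4901, 0.2633, 0.2331]
tool_rot: [0.927, 0.376, -0.002, -0.0]
ft_force: [1.0, -0.1, -1.3]
grip_width: 0.0145
grasp_force: 59.7
clock: 5.92
eef_pos: [0.4906, 0.3004, 0.1384]
tool_rot: [0.922, 0.387, -0.001, 0.0]
ft_force: [0.8, -0.2, -0.9]
grip_width: 0.0147
grasp_force: 59.7
```

```bash
python3 -m jog '[0,0,-0.008,0,0,0, 0,0,-0.015,0,0,0, 0,0,-0.019,0,0,0, 0,0,-0.0215,0,0,0, 0,0,-0.0225,0,0,0, 0,0,-0.023,0,0,0, 0,0,-0.023,0,0,0]'; python3 -c "
from h import *
snap('side','s1')"
```

```text
clock: 6.5
eef_pos: [0.4913, 0.3011, 0.1212]
tool_rot: [0.922, 0.387, 0.0, -0.0]
ft_force: [-0.6, -0.3, -1.2]
grip_width: 0.0145
grasp_force: 59.7
```

View pics/s1.png

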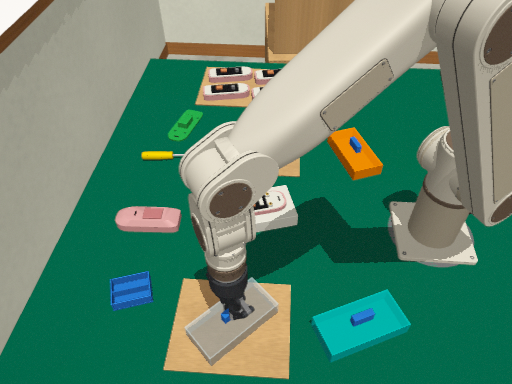

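The side view shows the hood (232,320) level just above the sheet's middle. I lower it the last millimetre or two and release.

```bash
python3 -m jog '[0,0,-0.001,0,0,0, 0,0,-0.002,0,0,0, 0,0,-0.002,0,0,0, 0,0,-0.002,0,0,0]'; python3 -m jog '[0,0,0,0,0,0, 0,0,0,0,0,0, 0,0,0,0,0,0, 0,0,0,0,0,0, 0,0,0,0,0,0, 0,0,0,0,0,0, 0,0,0,0,0,0, 0,0,0,0,0,0]' 1
```

```text
clock: 6.88
eef_pos: [0.4915, 0.3012, 0.1201]
tool_rot: [0.922, 0.387, 0.0, -0.0]
ft_force: [-0.3, -0.8, 2.9]
grip_width: 0.0146
grasp_force: 60.2
clock: 7.55
eef_pos: [0.4913, 0.3011, 0.1194]
tool_rot: [0.922, 0.387, -0.0, -0.0]
ft_force: [-0.0, -0.2, -0.8]
grip_width: 0.0853
grasp_force: 0.0
```

```bash
python3 -m jog '[0,0,0.03,0,0,0, 0,0,0.07,0,0,0, 0,0,0.11,0,0,0, 0,0,0.15,0,0,0, 0,0,0.185,0,0,0, 0,-0.03,0.185,0,0,-0.04, 0,-0.075,0.185,0,0,-0.09, 0,-0.12,0.185,0,0,-0.14, 0,-0.165,0.185,0,0,-0.19, -0.01,-0.21,0.185,0,0,-0.245]'
python3 -m jog '[0,-0.045,0,0,0,0, 0,-0.09,0,0,0,0, -0.01,-0.13,0,0,0,0, -0.01,-0.17,0,0,0,0, -0.01,-0.19,0,0,0,0, -0.01,-0.19,0,0,0,0, -0.01,-0.19,0,0,0,0, -0.01,-0.19,0,0,0,0]'
cat > meas.py <<'E'
from h import *
def ray(u,v,z,c):
    K=np.array(c["intrinsics"]);T=np.array(c["pose"])
    r=T[:3,:3]@np.array([(u-K[0,2])/K[0,0],-(v-K[1,2])/K[1,1],-1]); o=T[:3,3]; return (o+r*(z-o[2])/r[2])[:2]
L=np.array([[44,24],[44,-24],[-44,-18],[-44,18]])/1000
def fit(P):  # rigid 2D fit of L to P
    l=L-L.mean(0);q=P-P.mean(0);th=np.arctan2((l[:,0]*q[:,1]-l[:,1]*q[:,0]).sum(),(l*q).sum())
    R=np.array([[np.cos(th),-np.sin(th)],[np.sin(th),np.cos(th)]]);c=P.mean(0)-R@L.mean(0)
    return c,th,np.linalg.norm(P-(L@R.T+c),axis=1)
E
python3 - <<'E'
from meas import *
c=bot.calibration("wrist");p,d=snap("wrist","w2");W=cloud("wrist",d);np.savez("w2.npz",p=p,d=d,K=c["intrinsics"],T=c["pose"])
rep("wrist",["insert_a","hole_a","cover_grip"],6)
o=bot.get_obs();print(o['joint_pos'],o['eef_pos'],o['clock'])
cv2.imwrite("pics/w2b.png",cv2.resize(cv2.cvtColor(p[60:300,180:512],cv2.COLOR_RGB2BGR),(797,576),interpolation=2))
m=(W[...,2]>.03)&(np.hypot(W[...,0]-.472,W[...,1]+.021)<.14)&(d>0)
print(cv2.minAreaRect(W[m][:,:2].astype(np.float32)))
E
```

```text
clock: 8.38
eef_pos: [0.4838, 0.1317, 0.2676]
tool_rot: [0.989, 0.15, 0.001, 0.0]
ft_force: [0.2, -0.9, 0.5]
grip_width: 0.0852
grasp_force: 0.0
clock: 9.05
eef_pos: [0.4753, -0.0185, 0.2675]
tool_rot: [0.988, 0.152, 0.0, -0.0]
ft_force: [0.3, -0.6, 0.8]
grip_width: 0.0853
grasp_force: 0.0
insert_a 0.94 [ 0.525 -0.031  0.056] [291. 138.]
insert_a 0.94 [ 0.438 -0.047  0.06 ] [278. 224.]
insert_a 0.77 [ 0.428 -0.012  0.06 ] [243. 224.]
insert_a 0.56 [0.512 0.018 0.057] [237. 136.]
hole_a 0.77 [ 0.433 -0.303  0.001] [459. 264.]
hole_a 0.74 [ 0.52  -0.294  0.005] [491. 203.]
hole_a 0.72 [ 0.426 -0.263  0.001] [430. 260.]
hole_a 0.56 [ 0.515 -0.248  0.006] [455. 197.]
cover_grip 0.84 [ 0.477 -0.277  0.02 ] [468. 236.]
[-3.76710887e-02  2.12588822e-01 -1.27895227e-01  1.23039363e+00
  1.28318953e-04  2.79622327e+00] [ 0.47532104 -0.01788469  0.26743012] 9.25
((0.47427627444267273, -0.017060421407222748), (0.21944355964660645, 0.14934109151363373), 17.525875091552734)
```

View pics/w2b.png

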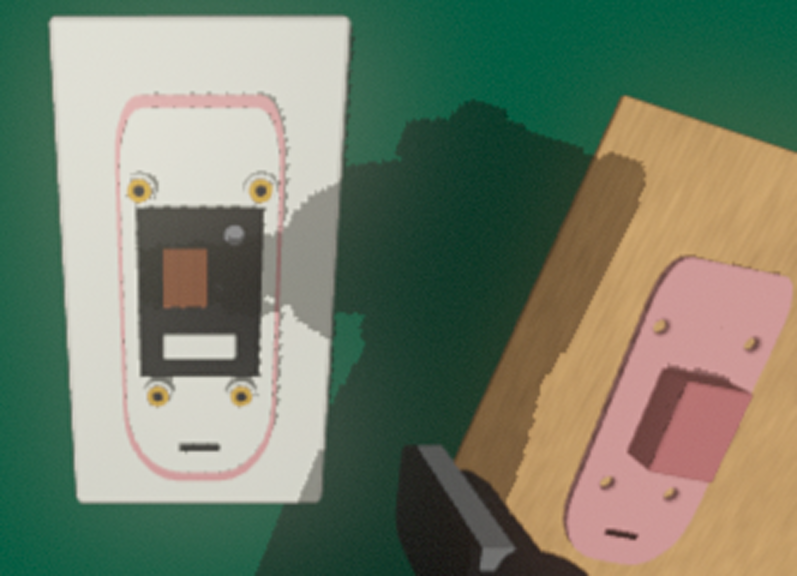

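The crop shows brass inserts at (139,191), (260,191), (241,397), (158,397) and cover holes at (660,327), (752,343), (671,494), (606,482). I'll fit both poses from these.

```bash
python3 - <<'E'
from meas import *
f=np.load("w2.npz");c={"intrinsics":f["K"],"pose":f["T"]};p=f["p"];d=f["d"]
hsv=cv2.cvtColor(p,cv2.COLOR_RGB2HSV)
def run(pts,z,nm):
    P=[];UV=[]
    for x,y in pts:
        u0,v0=180+(x-.7)/2.4,60+(y-.7)/2.4
        uu,vv=np.meshgrid(range(int(u0)-7,int(u0)+9),range(int(v0)-7,int(v0)+9))
        h=hsv[vv,uu];m=(np.hypot(uu-u0,vv-v0)<6.5)&(h[...,0]>12)&(h[...,0]<32)&(h[...,1]>80)
        u,v=(uu[m].mean(),vv[m].mean()) if m.sum()>5 else (u0,v0)
        UV.append((m.sum(),round(u-u0,1),round(v-v0,1)));P.append(ray(u,v,z,c))
    C,th,e=fit(np.array(P));print(nm,C.round(4),round(th,4),(e*1e3).round(1),UV)
run([(139,191),(260,191),(241,397),(158,397)],.06,"nest")
run([(660,327),(752,343),(671,494),(606,482)],.007,"cover")
E
```

```text
nest [ 0.4745 -0.0194] 0.306 [0.2 0.2 0.2 0.2] [(np.int64(63), np.float64(-0.1), np.float64(-0.2)), (np.int64(60), np.float64(-0.0), np.float64(-0.3)), (np.int64(50), np.float64(-0.2), np.float64(-0.5)), (np.int64(47), np.float64(-0.1), np.float64(-0.6))]
cover [ 0.4744 -0.275 ] 0.1092 [0.3 0.2 0.1 0.1] [(np.int64(16), np.float64(-0.3), np.float64(-0.6)), (np.int64(12), np.float64(-1.4), np.float64(0.0)), (np.int64(8), np.float64(-1.0), np.float64(-0.7)), (np.int64(11), np.float64(-0.3), np.float64(-0.5))]
```

```bash
python3 -m jog '[0,-0.02,0,0,0,-0.01, 0,-0.06,0,0,0,-0.03, 0,-0.1,0,0,0,-0.05, 0,-0.14,0,0,0,-0.07, 0,-0.18,0,0,0,-0.09, 0,-0.22,0,0,0,-0.098, 0,-0.26,-0.01,0,0,-0.098, 0,-0.295,-0.02,0,0,-0.098, -0.001,-0.315,-0.02,0,0,-0.098, -0.001,-0.321,-0.02,0,0,-0.098]'
python3 -m jog '[0,0,0,0,0,0, 0,0,0,0,0,0, 0,0,0,0,0,0]'
python3 - <<'E'
from meas import *
c=bot.calibration("wrist");p,d=snap("wrist","w3");np.savez("w3.npz",p=p,d=d,K=c["intrinsics"],T=c["pose"])
o=bot.get_obs();print(o['eef_pos'],o['clock'])
cv2.imwrite("pics/w3b.png",cv2.resize(cv2.cvtColor(p[60:300,160:360],cv2.COLOR_RGB2BGR),(500,600),interpolation=2))
E
```

```text
clock: 10.08
eef_pos: [0.4743, -0.2775, 0.2505]
tool_rot: [0.999, 0.054, -0.001, -0.0]
ft_force: [-0.6, 1.0, 0.7]
grip_width: 0.0851
grasp_force: 0.0
clock: 10.33
eef_pos: [0.4748, -0.2743, 0.2518]
tool_rot: [0.998, 0.056, 0.0, -0.0]
ft_force: [-0.0, -0.4, 0.3]
grip_width: 0.0857
grasp_force: 0.0
[ 0.4748036  -0.27428598  0.25182815] 10.3833
```

View pics/w3b.png

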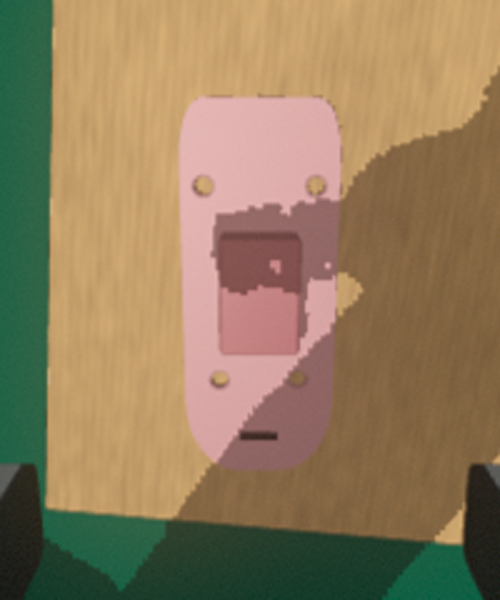

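Holes in this crop are at (203,186), (316,186), (297,378), (220,379), and the block is centred and parallel to the fingers.

```bash
python3 - <<'E'
from meas import *
f=np.load("w3.npz");c={"intrinsics":f["K"],"pose":f["T"]}
P=np.array([ray(160+(x-.75)/2.5,60+(y-.75)/2.5,.008,c) for x,y in [(203,186),(316,186),(297,378),(220,379)]])
C,th,e=fit(P);print(C,th,e*1e3)
E
```

```text
[ 0.47462144 -0.27584925] 0.10990354610503064 [0.27849273 0.23553563 0.60432636 0.18710554]
```

```bash
python3 -m jog '[0,-0.0015,-0.03,0,0,0, 0,-0.0015,-0.07,0,0,0, 0,-0.0015,-0.11,0,0,0, 0,-0.0015,-0.15,0,0,0, 0,-0.0015,-0.18,0,0,0, 0,-0.0015,-0.198,0,0,0, 0,-0.0015,-0.206,0,0,0, 0,-0.0015,-0.208,0,0,0, 0,-0.0015,-0.208,0,0,0, 0,-0.0015,-0.208,0,0,0]'
python3 -m jog '[0,0,0,0,0,0, 0,0,0,0,0,0, 0,0,0,0,0,0, 0,0,0,0,0,0, 0,0,0,0,0,0, 0,0,0,0,0,0, 0,0,0,0,0,0, 0,0,0,0,0,0]' -1
```

```text
clock: 11.22
eef_pos: [0.4755, -0.277, 0.0865]
tool_rot: [0.998, 0.055, 0.001, 0.001]
ft_force: [0.4, 0.5, 0.1]
grip_width: 0.086
grasp_force: 0.0
clock: 11.88
eef_pos: [0.4749, -0.2773, 0.0858]
tool_rot: [0.998, 0.055, 0.001, 0.0]
ft_force: [0.2, -0.5, 5.6]
grip_width: 0.0326
grasp_force: 61.8
```

```bash
python3 -m jog '[0,0,0.01,0,0,0, 0,0,0.03,0,0,0, 0,0,0.06,0,0,0, 0,0,0.09,0,0,0, 0,0,0.12,0,0,0, 0,0,0.145,0,0,0, 0,0,0.16,0,0,0, 0,0,0.165,0,0,0, 0,0,0.165,0,0,0, 0,0,0.165,0,0,0]'
python3 -c "
from h import *
o=bot.get_obs();print(o['eef_pos'],o['tool_rot'])
snap('wrist','w4')"
```

```text
clock: 12.72
eef_pos: [0.4739, -0.2766, 0.2162]
tool_rot: [0.998, 0.055, -0.001, -0.0]
ft_force: [-0.7, 0.2, -1.9]
grip_width: 0.0325
grasp_force: 61.1
[ 0.47392943 -0.27659903  0.21621105] [ 9.98493753e-01  5.48592780e-02 -6.81169539e-04 -4.69446235e-04]
```

View pics/w4.png

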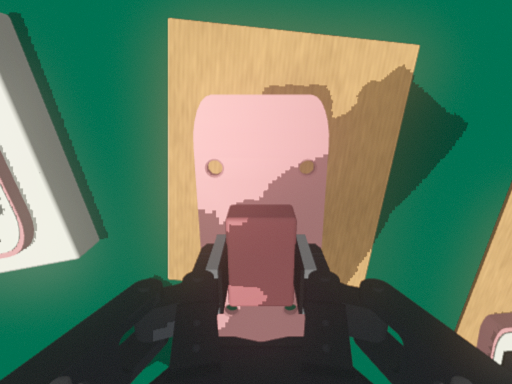

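The plate is held level with head holes at (216,167), (307,167) and tail holes at about (290,309), (232,309). I'll work out its pose in the hand and the travel.

```bash
python3 - <<'E'
from meas import *
c=bot.calibration("wrist");p,d=bot.camera("wrist");W=cloud("wrist",d)
hsv=cv2.cvtColor(p,cv2.COLOR_RGB2HSV);v,u=np.mgrid[:384,:512]
m=(u>205)&(u<318)&(v>105)&(v<200)&(d>0)&((hsv[...,0]>165)|(hsv[...,0]<6))
q=W[m];A=np.c_[q[:,:2]-q[:,:2].mean(0),np.ones(len(q))];s=np.linalg.lstsq(A,q[:,2],rcond=None)[0];print("plane tilt",s)
z=s[2]
UV=[]
for x,y in [(216,167),(307,167)]:
    k=(np.hypot(u-x,v-y)<11)&~((hsv[...,0]>165)|(hsv[...,0]<4));UV.append((u[k].mean(),v[k].mean()));print(k.sum(),UV[-1])
P=np.array([ray(a,b,z-.001,c) for a,b in UV])
t=P[0]-P[1];th=np.arctan2(t[1],t[0])-np.pi/2;C=P.mean(0)-.044*np.array([np.cos(th),np.sin(th)])
print("C,th",C,th,"spacing",np.linalg.norm(t))
P4=np.vstack([P,[ray(a,b,z-.001,c) for a,b in [(290,309),(232,309)]]]);print("4pt",fit(P4))
o=bot.get_obs();e=np.array(o["eef_pos"]);R=o["tool_rot"];y=2*np.arctan2(R[1],R[0]);print(e,y)
N=np.array([.4745,-.0194]);dth=.306-th
r=C-e[:2];Rm=np.array([[np.cos(dth),-np.sin(dth)],[np.sin(dth),np.cos(dth)]])
T=N-Rm@r;print("tcp target",T,"shift/.8",(T-e[:2])/.8,"turn/2",dth/2)
E
```

```text
plane tilt [0.00321251 0.01005316 0.13830732]
177 (np.float64(214.87005649717514), np.float64(166.79661016949152))
171 (np.float64(306.32748538011697), np.float64(166.7017543859649))
C,th [ 0.47361517 -0.27514004] 0.11052795368697832 spacing 0.04749403713829385
4pt (array([ 0.47325245, -0.27523335]), np.float64(0.11151394910906481), array([0.00046365, 0.00043512, 0.00046189, 0.00045173]))
[ 0.47361758 -0.27644501  0.21548457] 0.10975531649714879
tcp target [ 0.47475583 -0.02067965] shift/.8 [0.00142281 0.3197067 ] turn/2 0.09773602315651084
```

```bash
python3 -m jog '[0,0.015,0,0,0,0.01, 0,0.045,0,0,0,0.02, 0,0.085,0,0,0,0.035, 0,0.125,0,0,0,0.05, 0,0.165,0,0,0,0.065, 0.001,0.205,0,0,0,0.08, 0.001,0.245,0,0,0,0.09, 0.001,0.28,0,0,0,0.098, 0.001,0.305,0,0,0,0.098, 0.001,0.3195,0,0,0,0.098]'
python3 -m jog '[0,0,0,0,0,0, 0,0,-0.01,0,0,0, 0,0,-0.025,0,0,0, 0,0,-0.04,0,0,0, 0,0,-0.05,0,0,0, 0,0,-0.055,0,0,0, 0,0,-0.055,0,0,0, 0,0,-0.055,0,0,0]'
```

```text
clock: 13.65
eef_pos: [0.4742, -0.0184, 0.2163]
tool_rot: [0.988, 0.154, -0.001, -0.001]
ft_force: [0.0, 0.7, -0.9]
grip_width: 0.0328
grasp_force: 61.1
clock: 14.32
eef_pos: [0.4752, -0.0218, 0.1729]
tool_rot: [0.988, 0.152, -0.0, -0.0]
ft_force: [0.1, 0.6, -1.0]
grip_width: 0.0325
grasp_force: 61.1
```

```bash
python3 -m jog '[0,0.001,-0.008,0,0,0, 0,0.001,-0.015,0,0,0, 0,0.001,-0.019,0,0,0, 0,0.001,-0.019,0,0,0, 0,0.001,-0.019,0,0,0, 0,0.001,-0.019,0,0,0, 0,0.001,-0.019,0,0,0]'
python3 - <<'E'
from meas import *
c=bot.calibration("wrist");p,d=snap("wrist","w5");W=cloud("wrist",d)
o=bot.get_obs();R=o["tool_rot"];print(np.array(o["eef_pos"]).round(4),2*np.arctan2(R[1],R[0]),R,o["clock"])
hsv=cv2.cvtColor(p,cv2.COLOR_RGB2HSV);v,u=np.mgrid[:384,:512]
m=(u>205)&(u<318)&(v>105)&(v<200)&(d>0)&((hsv[...,0]>165)|(hsv[...,0]<6))
q=W[m];A=np.c_[q[:,:2]-q[:,:2].mean(0),np.ones(len(q))];print(np.linalg.lstsq(A,q[:,2],rcond=None)[0],np.median(q[:,2]))
cv2.imwrite("pics/w5b.png",cv2.resize(cv2.cvtColor(p[90:330,170:350],cv2.COLOR_RGB2BGR),(450,600),interpolation=2))
for n,z in (("insert",.06),("hole",.08)):
    print(n,[tuple(((pix("wrist",np.append(np.array([.4745,-.0194])+np.array([[np.cos(.306),-np.sin(.306)],[np.sin(.306),np.cos(.306)]])@l,z))-[170,90])*2.5)) for l in L])
E
```

```text
clock: 14.9
eef_pos: [0.4754, -0.0205, 0.1581]
tool_rot: [0.988, 0.152, 0.0, 0.0]
ft_force: [-0.2, -0.0, -1.7]
grip_width: 0.0323
grasp_force: 61.1
[ 0.4755 -0.0205  0.1582] 0.30589330323618846 [9.88326392e-01 1.52351035e-01 3.20361817e-04 4.12604097e-05] 14.95
[0.00398643 0.00384975 0.08108696] 0.08116606528936668
insert [(np.float64(122.5), np.float64(177.5)), (np.float64(327.5), np.float64(177.5)), (np.float64(292.5), np.float64(500.0)), (np.float64(160.0), np.float64(500.0))]
hole [(np.float64(110.0), np.float64(197.5)), (np.float64(342.5), np.float64(197.5)), (np.float64(300.0), np.float64(550.0)), (np.float64(152.5), np.float64(550.0))]
```

View pics/w5b.png

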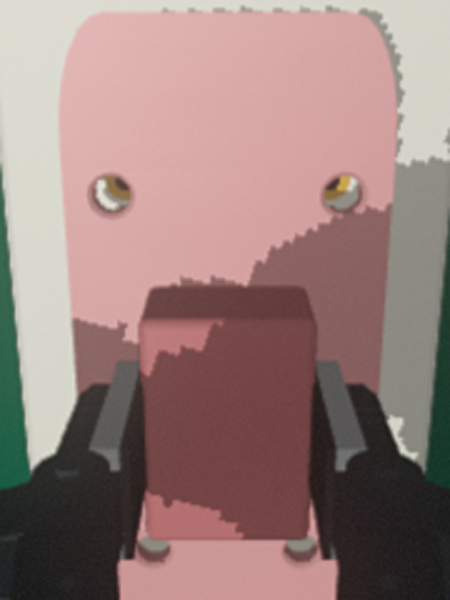

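Holes show at (111,193) and (342,192), against (110,197) and (342,197) predicted, about 1 mm too far ahead. The brass shows symmetrically through both, and the underside is at 76 mm. I'll trim by 0.8 mm and hold.

```bash
python3 -m jog '[-0.001,0,0,0,0,0, -0.001,0,0,0,0,0, -0.001,0,0,0,0,0, -0.001,0,0,0,0,0, -0.001,0,0,0,0,0, -0.001,0,0,0,0,0, -0.001,0,0,0,0,0, -0.001,0,0,0,0,0, -0.001,0,0,0,0,0, -0.001,0,0,0,0,0]'
python3 - <<'E'
from h import *
p,d=bot.camera("top");W=cloud("top",d)
hsv=cv2.cvtColor(p,cv2.COLOR_RGB2HSV)
m=(hsv[...,0]>100)&(hsv[...,0]<125)&(hsv[...,1]>130)&(np.hypot(W[...,0]-.492,W[...,1]-.302)<.09)
print("hood bar",m.sum(),W[m].mean(0))
E
```

```text
clock: 15.78
eef_pos: [0.4744, -0.0205, 0.1579]
tool_rot: [0.988, 0.152, -0.0, -0.0]
ft_force: [-0.4, -0.1, -0.9]
grip_width: 0.0322
grasp_force: 61.1
hood bar 89 [0.48808697 0.29891585 0.06672797]
```

```bash
python3 -c "
from workcell import bot
print(bot.job_done())"
```

```text
the job is handed in; nothing more can be done
None
```

I handed the job in at about 16 s: the hood stands released near the middle of the empty sheet, and the cover plate is held level and still about 16 mm above the inserts, with every hole about 1 mm or less from its insert by my own measurement. The hand-in gave no verdict.

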